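Release the latched mode key on the block press console

TASK

One of the four yellow mode keys on the block press's grey console has been left latched down. Beginning at the green lamp and working along the row, tap each of the four keys lightly with the fingertips to feel which one it is, lift the fingers off, and only then press that key down to its stop and let go so that it springs up like the others. Do not push in the other three, and leave the loose things around where they are: nothing is to be picked up.

Things in the scene. Friction and masses are not known exactly. Their poses are not given: they have to be found in the camera images.
- console: Fixed grey control box of the block press, 200 (x) x 400 (y) x 70 (z) mm; origin at the centre of its underside on the table, z up, y along the key row towards the green lamp. Its flat top is 70 mm above the table. The row of keys runs along y at x = -30 mm. A black knob (28 mm across, 21 mm tall) stands at the end opposite the lamp.
- lamp (a point): Top of the round green lamp (about 32 mm across, 19 mm tall) at one end of the key row: it marks the end where the tapping starts (the robot's left, +y).
- slot1 (a point): Place 1 of the row, counted from the green lamp: centre of that key's place, on the console's top face. Places are 70 mm apart; the first is 65 mm from the lamp.
- slot2 (a point): Place 2 of the row, counted from the green lamp: centre of that key's place, on the console's top face. Places are 70 mm apart; the first is 65 mm from the lamp.
- slot3 (a point): Place 3 of the row, counted from the green lamp: centre of that key's place, on the console's top face. Places are 70 mm apart; the first is 65 mm from the lamp.
- slot4 (a point): Place 4 of the row, counted from the green lamp: centre of that key's place, on the console's top face. Places are 70 mm apart; the first is 65 mm from the lamp.
- unit_a: Key unit a: fixed black frame 54 mm square and 4 mm high round a yellow key cap 40 mm square; origin at its centre, on the console's top face. The cap's top is 22 mm above that face when up, 17 mm latched down, 8 mm at its stop. The letter says nothing about its place in the row, which changes.
- unit_b: Key unit b: fixed black frame 54 mm square and 4 mm high round a yellow key cap 40 mm square; origin at its centre, on the console's top face. The cap's top is 22 mm above that face when up, 17 mm latched down, 8 mm at its stop. The letter says nothing about its place in the row, which changes.
- unit_c: Key unit c: fixed black frame 54 mm square and 4 mm high round a yellow key cap 40 mm square; origin at its centre, on the console's top face. The cap's top is 22 mm above that face when up, 17 mm latched down, 8 mm at its stop. The letter says nothing about its place in the row, which changes.
- unit_d: Key unit d: fixed black frame 54 mm square and 4 mm high round a yellow key cap 40 mm square; origin at its centre, on the console's top face. The cap's top is 22 mm above that face when up, 17 mm latched down, 8 mm at its stop. The letter says nothing about its place in the row, which changes.
- key_a (a joint): How far unit a's key is down, m: 0 up, about 0.005 latched down, 0.014 the stop. Spring force: 1.4 N up, 3.2 N at 5 mm, 6.3 N at the stop. An up key gives from 1.4 N; a latched one does not give until about 3 N. Pushed slowly to its stop (6 to 8 N) and let go, a latched key springs up. An up key pushed down over 9 mm would switch the machine; over 30 N harms a key.
- key_b (a joint): How far unit b's key is down, m: 0 up, about 0.005 latched down, 0.014 the stop. Spring force: 1.4 N up, 3.2 N at 5 mm, 6.3 N at the stop. An up key gives from 1.4 N; a latched one does not give until about 3 N. Pushed slowly to its stop (6 to 8 N) and let go, a latched key springs up. An up key pushed down over 9 mm would switch the machine; over 30 N harms a key.
- key_c (a joint): How far unit c's key is down, m: 0 up, about 0.005 latched down, 0.014 the stop. Spring force: 1.4 N up, 3.2 N at 5 mm, 6.3 N at the stop. An up key gives from 1.4 N; a latched one does not give until about 3 N. Pushed slowly to its stop (6 to 8 N) and let go, a latched key springs up. An up key pushed down over 9 mm would switch the machine; over 30 N harms a key.
- key_d (a joint): How far unit d's key is down, m: 0 up, about 0.005 latched down, 0.014 the stop. Spring force: 1.4 N up, 3.2 N at 5 mm, 6.3 N at the stop. An up key gives from 1.4 N; a latched one does not give until about 3 N. Pushed slowly to its stop (6 to 8 N) and let go, a latched key springs up. An up key pushed down over 9 mm would switch the machine; over 30 N harms a key.
- locpin: Loose bystander: steel locating pin with a brass head, 26 mm across, 45 mm tall, standing on the console behind the keys; origin at the centre of its underside.
- pencil: Loose bystander: flat red carpenter's pencil, 160 x 14 x 8 mm, lying on the console behind the keys; origin at the centre of its underside.
- sample: Loose bystander: small brown hollow fibre block, 75 x 100 x 60 mm, on the table to the left of the console; origin at the centre of its underside.
- release: Loose bystander: white plastic bottle, 60 mm across, 150 mm tall, to the right of the console; origin at the centre of its underside.
- pot: Loose bystander: open steel cup, 76 mm across, 85 mm tall, to the left of the console; origin at the centre of its underside.
- gauge: Loose bystander: orange instrument case, 50 x 90 x 30 mm, to the right of the console; origin at the centre of its underside.

How it is judged:
On the way, in this order (a step that is already met when the one before it is completed fails the run):
1. the first key from the green lamp is tapped (((horizontal distance between unit_a and slot1 below 0.02 m and contact force between the fingers and unit_a above 0.4 N) or (horizontal distance between unit_b and slot1 below 0.02 m and contact force between the fingers and unit_b above 0.4 N) or (horizontal distance between unit_c and slot1 below 0.02 m and contact force between the fingers and unit_c above 0.4 N) or (horizontal distance between unit_d and slot1 below 0.02 m and contact force between the fingers and unit_d above 0.4 N))), for 0.01 s.
2. the second key from the green lamp is tapped (((horizontal distance between unit_a and slot2 below 0.02 m and contact force between the fingers and unit_a above 0.4 N) or (horizontal distance between unit_b and slot2 below 0.02 m and contact force between the fingers and unit_b above 0.4 N) or (horizontal distance between unit_c and slot2 below 0.02 m and contact force between the fingers and unit_c above 0.4 N) or (horizontal distance between unit_d and slot2 below 0.02 m and contact force between the fingers and unit_d above 0.4 N))), for 0.01 s.
3. the third key from the green lamp is tapped (((horizontal distance between unit_a and slot3 below 0.02 m and contact force between the fingers and unit_a above 0.4 N) or (horizontal distance between unit_b and slot3 below 0.02 m and contact force between the fingers and unit_b above 0.4 N) or (horizontal distance between unit_c and slot3 below 0.02 m and contact force between the fingers and unit_c above 0.4 N) or (horizontal distance between unit_d and slot3 below 0.02 m and contact force between the fingers and unit_d above 0.4 N))), for 0.01 s.
4. the fourth key from the green lamp is tapped (((horizontal distance between unit_a and slot4 below 0.02 m and contact force between the fingers and unit_a above 0.4 N) or (horizontal distance between unit_b and slot4 below 0.02 m and contact force between the fingers and unit_b above 0.4 N) or (horizontal distance between unit_c and slot4 below 0.02 m and contact force between the fingers and unit_c above 0.4 N) or (horizontal distance between unit_d and slot4 below 0.02 m and contact force between the fingers and unit_d above 0.4 N))), for 0.01 s.
5. the fingers are off the keys again and the latched key is still latched (contact force between the fingers and unit_a below 0.05 N and contact force between the fingers and unit_b below 0.05 N and contact force between the fingers and unit_c below 0.05 N and contact force between the fingers and unit_d below 0.05 N and value of joint key_c between 0.0035 and 0.0065 m), for 0.05 s.
6. the latched key has been pressed and has sprung up (value of joint key_c below 0.002 m), for 0.05 s.
At the end, for the whole second after the job is handed in: All four keys are up (each within 2 mm of its top position), and every loose bystander is within 15 mm of where it began (value of joint each of key_a, key_b, key_c, key_d below 0.002 m and distance of each of locpin, pencil, sample, release, pot, gauge from where it was at the start of the episode below 0.015 m); the robot touches nothing.
It fails at once if a key that was up is pushed down by more than 9 mm (value of joint any of key_a, key_b, key_d above 0.009 m).
It fails at once if a key is pushed with more than 30 N (contact force between anything else and unit_a above 30 N or contact force between anything else and unit_b above 30 N or contact force between anything else and unit_c above 30 N or contact force between anything else and unit_d above 30 N).
It fails at once if a bystander is lifted, carried or moved by more than 15 mm (distance of any of locpin, pencil, sample, release, pot, gauge from where it was at the start of the episode above 0.015 m).
It fails at once if a standing bystander is tipped (angle between any of locpin, pencil, sample, release, pot, gauge's own z axis and vertical above 0.35 rad).
It also fails if it takes over 51 s, if anything falls off the work surface, if the arm or the gripper's body presses on something with over 40 N, if the wrist force passes 120 N, or if a joint passes its speed limit or range.

ROBOT

A 6-joint arm with a two-finger parallel gripper is mounted at the origin on the work surface. World frame = base frame: x ahead of the robot, y to its left, z up, the work surface at z = 0. Lengths are in m, angles in rad, forces in N, time in s.
With the tool pointing down it reaches from about 0.325 to 0.9 m from the base axis. Payload 3.5 kg.
Tool frame: the origin (TCP) lies on the centre line of the jaws, within the pads' length; the fingertips stand 25 mm ahead of it and the grasp point (between the pads) lies 6 mm ahead of it; z points along the fingers, y is the line along which they close (so a half turn about z gives the same grasp; the last joint's range is limited). The gripper opens to 85 mm and grips with 20 to 120 N. Pads are 22 mm wide; open, the fingers measure 114 mm over their backs; the gripper's body (76 mm by 85 mm) begins 54 mm behind the grasp point. The pads swing forward as they close: fully open they stand 13 mm farther back than shut.
Start: joints at [-1.334, 0.276, -0.026, 1.268, 0, 1.467], TCP at [0.208, -0.589, 0.256] pointing down, gripper open.
Joint ranges: [-3.12, 3.12], [-0.85, 1.88], [-1.08, 1.24], [-1.95, 2.15], [-1.57, 1.53], [-3.14, 3.14]. Speed limits (rad/s): [2.57, 2.57, 3.14, 3.14, 3.14, 3.14].

INTERFACE

Orientations are given as a unit quaternion [x, y, z, w].
In Python, from rig import r, cams, order gives the robot as it stands.
- The arm moves only by the tool send_rows, never from a script. Its argument "increments" is one flat list of numbers, 7 for each row, row after row: the shift along the tool's x, y, z scaled (see below), then the turn, a rotation vector about the tool's x, y, z scaled (see below), then the opening, from 0 (shut) to 1 (fully open). In form: [tx, ty, tz, wx, wy, wz, claw, tx, ty, tz, wx, wy, wz, claw, ...]. A call has 1 to 10 rows; each row shifts and turns the commanded pose from where the row before left it, along the tool's axes as they then stand; what a row does not reach is not made up. The controller multiplies each number of a shift by 0.3 m and each number of a turn by 90 degrees. A row lasts 1/8 s, in which the tool goes at most 62.5 mm and 10.7 degrees, less where a joint would pass 70% of its speed; a pose out of reach is approached as far as the arm can. A call with a number of a shift or a turn outside -1 to 1 is refused whole. A call with a gripper value outside its range is refused whole. The fingers move at their own pace and stop on an object; the grip force is fixed at half the most. Time passes only in rows, so rows that do not move let the fingers close. It gives the time, the measured TCP pose, the force, the opening and the grip force at its end, in the units of the state.
- r.read_state(): the state, without advancing time (a new reading comes with each control period).
- cams.read_camera(name): name is "side" or "top"; returns (picture, depth): 420x560x3 uint8, red, green, blue; 420x560 float32, m along the optical axis (not along the pixel's ray), 0 where there is no reading.
- cams.camera_params(name): a dict with "fx", "fy", "cx", "cy" (pixels), "camera_from_world" (4x4, takes a point from world to camera coordinates). Camera axes: x right, y up, looking along -z (the intrinsics and any distortion apply to the point x, -y, -z); pixel columns grow to the right and rows downward; lengths in m; the calibration is good to about 2 mm. A picture is of the moment at which its call begins. camera_params takes no time and is no camera call.
- order.close_job(): hands the job in; it is judged then, once.
The state is a dict: "time": time; "joints": joint angles; "joint_vel": joint speeds; "joint_torque": joint torques, N m; "tcp_pos": TCP position; "ee_rot": TCP orientation; "contact_force": force on the tool from outside, world axes, zero at the start; "torque": the same for the moment, N m; "grip_width": finger opening in m; "gripper_force": force on a finger pad.
Only numpy, scipy, OpenCV 4.12 (cv2) and the standard library are available. Lean on these libraries where they do the work, as an engineer would, in place of code of your own. Each camera call takes 0.05 s, during which the arm holds its last target. There are 200 camera calls.

## Working session

There is one attempt and no reset: what is moved stays moved. The work goes in short steps, Python scripts to look and compute and a tool call to move; the robot and the scene stay as the last step left them, time stands still between calls to the robot, and variables do not carry over. Pictures are saved under pics/ and viewed, at most 10 in all, crops included, and the job is handed in when it is done.

Besides the shell and the picture viewer there is one more tool, called in YAML: its name, and indented under it one key for each argument. send_rows: Moves the arm, as the interface text tells. Its arguments: {"type":"object","properties":{"increments":{"type":"array"}},"required":["increments"]}

```bash
mkdir -p pics; python3 - <<'E'
from rig import r,cams,order
import cv2,numpy as np
s=r.read_state();print(s)
for n in("top","side"):
    p,d=cams.read_camera(n);cv2.imwrite(f"pics/{n}0.png",p[:,:,::-1]);np.save(f"{n}0.npy",d);print(n,cams.camera_params(n))
E
```

```text
{'time': 0.0, 'joints': array([-1.33439281e+00,  2.77145659e-01, -2.79127291e-02,  1.26797962e+00,
       -1.58720730e-05,  1.46741473e+00]), 'joint_vel': array([ 0.0003796 , -0.00149277,  0.00160026, -0.00023326, -0.00018399,
        0.00063595]), 'joint_torque': array([-6.38880174e-04, -4.45502722e+01,  2.95208788e+01,  1.64426345e-02,
       -1.70780581e-04,  4.64691592e-07]), 'tcp_pos': array([ 0.20812838, -0.58855384,  0.25513676]), 'ee_rot': array([ 9.85602318e-01,  1.69076356e-01, -8.24117831e-05, -1.11783587e-03]), 'contact_force': array([-0.03290947,  0.96880684, -0.46638943]), 'torque': array([-0.01963195,  0.06294595,  0.02691662]), 'gripper_force': 0.0, 'grip_width': 0.08531855876762652}
top {'fx': 439.1432015565568, 'fy': 439.1432015565568, 'cx': 282.7067542486852, 'cy': 208.62716738355772, 'camera_from_world': array([[ 0.01382516, -0.99988286,  0.00656782,  0.02192185],
       [ 0.998674  ,  0.01413361,  0.04950238, -0.58247784],
       [-0.04958941,  0.00587474,  0.99875241, -1.22563801],
       [ 0.        ,  0.        ,  0.        ,  1.        ]])}
side {'fx': 437.87089988784976, 'fy': 437.87089988784976, 'cx': 270.29620138925753, 'cy': 209.18981359105823, 'camera_from_world': array([[ 0.98316427, -0.18226587,  0.01292948, -0.55356981],
       [ 0.12857614,  0.74035981,  0.65979961, -0.16025839],
       [-0.12983142, -0.64702898,  0.75133036, -0.9281581 ],
       [ 0.        ,  0.        ,  0.        ,  1.        ]])}
```

View pics/top0.png

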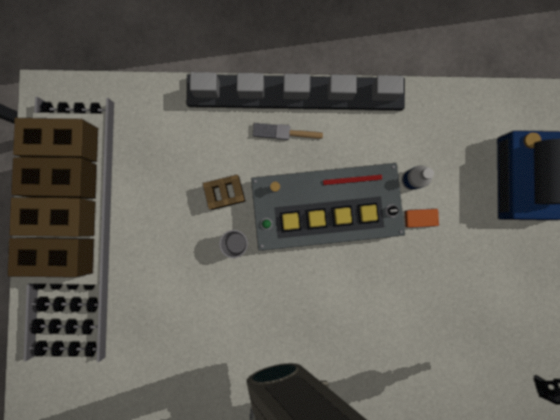

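View pics/side0.png

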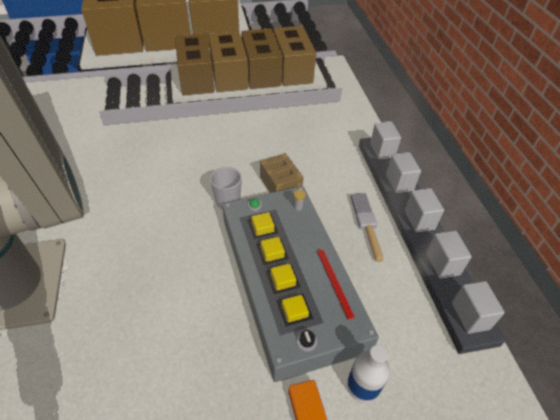

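The top view shows the lamp at (266,224), the keys at (291,221), (317,218), (343,216) and (369,213), and the knob at (393,211). The pin is at (275,187) and the pencil at (352,181). The side view agrees with this layout.

```bash
cat > h.py <<'E'
import numpy as np,cv2
from rig import r,cams,order
def ray(n,u,v,z):
    c=cams.camera_params(n);M=c["camera_from_world"];R,t=M[:3,:3],M[:3,3]
    d=R.T@np.array([(u-c["cx"])/c["fx"],-(v-c["cy"])/c["fy"],-1]);o=-R.T@t
    return o+d*(z-o[2])/d[2]
def blobs(n,lo,hi,amin):
    p=cv2.imread(f"pics/{n}0.png");m=cv2.inRange(cv2.cvtColor(p,cv2.COLOR_BGR2HSV),lo,hi)
    k,l,s,c=cv2.connectedComponentsWithStats(m)
    return [(c[i],s[i,4]) for i in range(1,k) if s[i,4]>=amin]
E
python3 - <<'E'
from h import *
for n in("top","side"):
    d=np.load(f"{n}0.npy")
    for nm,lo,hi,z,a in(("key",(22,120,90),(32,255,255),.091,80),("lamp",(45,80,40),(85,255,255),.084,15),("pencil",(0,150,80),(6,255,255),.078,80),("pin",(12,110,100),(22,255,255),.115,20)):
        for c,ar in blobs(n,lo,hi,a):
            print(n,nm,c.round(1),ar,ray(n,*c,z).round(4),d[int(c[1]),int(c[0])])
E
```

```text
top key [368.8 212.6] 230 [ 0.5709 -0.1979  0.091 ] 1.165943
top key [343.  215.4] 231 [ 0.5626 -0.1294  0.091 ] 1.162568
top key [316.7 218.1] 232 [ 0.5544 -0.0599  0.091 ] 1.1582195
top key [290.6 220.8] 232 [0.5465 0.0093 0.091 ] 1.1587629
top lamp [266.2 223.4] 52 [0.5386 0.0738 0.084 ] 1.1669639
top pencil [352.3 179.4] 234 [ 0.6604 -0.1557  0.078 ] 1.177213
top pin [306.5 133.9] 76 [ 0.7738 -0.0288  0.115 ] 1.2489191
top pin [532.  138.1] 115 [ 0.7716 -0.6211  0.115 ] 1.1673622
top pin [274.8 186.2] 64 [0.6353 0.052  0.115 ] 1.1448989
side key [262.6 223.7] 430 [ 0.5451 -0.001   0.091 ] 0.93444055
side key [272.3 248.9] 474 [ 0.5532 -0.0693  0.091 ] 0.88662064
side key [283.1 276.7] 532 [ 0.5614 -0.1378  0.091 ] 0.8455417
side key [294.8 308. ] 560 [ 0.569  -0.2073  0.091 ] 0.8066035
side lamp [254.3 202.8] 71 [0.538  0.0673 0.084 ] 0.9765445
side pencil [335.7 284.9] 452 [ 0.6601 -0.1658  0.078 ] 0.8515376
side pin [111.8  26.1] 2580 [0.1949 0.8979 0.115 ] 1.695001
side pin [196.7  39. ] 6477 [0.4647 0.7673 0.115 ] 1.2949266
side pin [296.6  57.3] 1416 [0.7556 0.6074 0.115 ] 1.2506644
side pin [263.6  62.7] 973 [0.651  0.5927 0.115 ] 1.2449092
side pin [282.1 173.3] 699 [0.6108 0.1182 0.115 ] 1.0892366
side pin [299.1 194.7] 87 [0.6339 0.0465 0.115 ] 0.95615464
side pin [373.5 243.1] 164 [ 0.7502 -0.1072  0.115 ] 0.98913896
side pin [306.5 401.3] 1093 [ 0.5478 -0.3774  0.115 ] 0.7528995
```

send_rows:
  increments: [0, 0, 0, 0, 0, 0.071, 0, 0, 0, 0, 0, 0, 0.071, 0, 0.1, -0.13, 0, 0, 0, 0, 0, 0.1, -0.13, 0, 0, 0, 0, 0, 0.1, -0.13, 0, 0, 0, 0, 0, 0.1, -0.13, 0, 0, 0, 0, 0, 0.1, -0.13, 0, 0, 0, 0, 0, 0.1, -0.13, 0, 0, 0, 0, 0, 0.1, -0.13, 0, 0, 0, 0, 0, 0, 0, 0, 0, 0, 0, 0]

```text
time: 1.35
tcp_pos: [0.3857, -0.2908, 0.2559]
ee_rot: [0.998, 0.061, -0.0, -0.001]
contact_force: [-0.5, -0.4, 0.2]
grip_width: 0.0002
gripper_force: 0.0
```

```bash
cat > g.py <<'E'
from h import *
from scipy.spatial.transform import Rotation as Ro
K=np.array([[.5465,.0093],[.5544,-.0599],[.5626,-.1294],[.5709,-.1979]])
s=r.read_state();R=Ro.from_quat(s["ee_rot"]).as_matrix()
print(s["time"],s["tcp_pos"].round(4),"x",R[:,0].round(4),"z",R[:,2].round(4),"F",s["contact_force"].round(2),s["grip_width"])
for k in K: print((R.T@(np.r_[k,s["tcp_pos"][2]]-s["tcp_pos"])/.3).round(4))
E
python3 g.py
```

```text
1.35 [ 0.3857 -0.2908  0.2559] x [ 9.926e-01  1.213e-01 -5.000e-04] z [-7.0e-04  1.3e-03 -1.0e+00] F [-0.52 -0.39  0.19] 0.00015540089339633216
[ 6.534e-01 -9.280e-01  9.000e-04]
[ 6.515e-01 -6.959e-01  6.000e-04]
[ 6.505e-01 -4.626e-01  3.000e-04]
[ 0.6503 -0.2326 -0.    ]
```

send_rows:
  increments: [0.0933, -0.1326, 0, 0, 0, 0, 0, 0.0933, -0.1326, 0, 0, 0, 0, 0, 0.0933, -0.1326, 0, 0, 0, 0, 0, 0.0933, -0.1326, 0, 0, 0, 0, 0, 0.0933, -0.1326, 0, 0, 0, 0, 0, 0.0933, -0.1326, 0, 0, 0, 0, 0, 0.0933, -0.1326, 0, 0, 0, 0, 0, 0, 0, 0.13, 0, 0, 0, 0, 0, 0, 0.13, 0, 0, 0, 0, 0, 0, 0.1, 0, 0, 0, 0]

```text
time: 2.6
tcp_pos: [0.5466, 0.0049, 0.1462]
ee_rot: [0.998, 0.058, -0.001, 0.0]
contact_force: [-0.9, -0.4, 0.5]
grip_width: -0.0005
gripper_force: 0.0
```

send_rows:
  increments: [0, 0, 0, 0, 0, 0, 0, 0, 0, 0, 0, 0, 0, 0]

```text
time: 2.85
tcp_pos: [0.5481, 0.005, 0.1492]
ee_rot: [0.998, 0.058, 0.001, 0.0]
contact_force: [-0.0, -0.3, 0.1]
grip_width: -0.0005
gripper_force: 0.0
```

```bash
python3 g.py; python3 -c "
from h import *
p,d=cams.read_camera('side');cv2.imwrite('pics/s1.png',cv2.resize(p[140:350,150:430,::-1],None,fx=2.5,fy=2.5))"
```

```text
2.85 [0.5481 0.005  0.1492] x [0.9933 0.1157 0.0012] z [ 1.2e-03 -3.0e-04 -1.0e+00] F [-0.   -0.26  0.11] -0.00048548232667455175
[-0.0035 -0.0148 -0.    ]
[-4.000e-03  2.173e-01  1.000e-04]
[-3.700e-03  4.506e-01  2.000e-04]
[-2.600e-03  6.806e-01  3.000e-04]
```

View pics/s1.png

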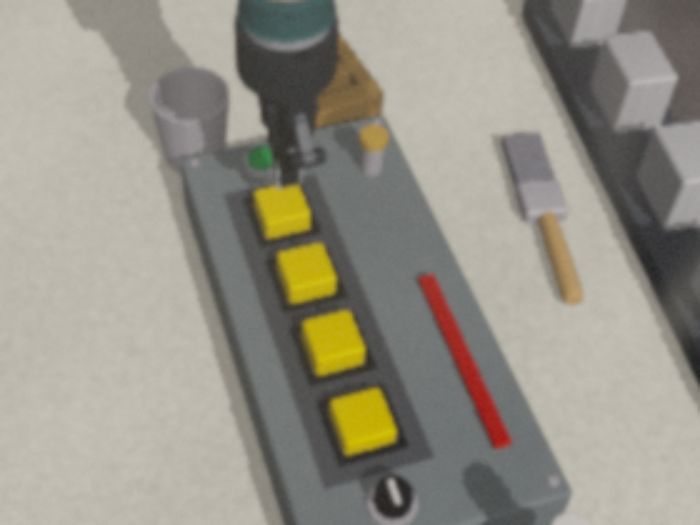

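Closed fingers stand over key 1 (tips at about crop (290,175), cap at (283,210)), with nothing disturbed. Next I lower in stages.

send_rows:
  increments: [-0.0035, -0.0148, 0.05, 0, 0, 0, 0, 0, 0, 0.03, 0, 0, 0, 0, 0, 0, 0.01, 0, 0, 0, 0, 0, 0, 0, 0, 0, 0, 0, 0, 0, 0, 0, 0, 0, 0]

```text
time: 3.52
tcp_pos: [0.546, 0.01, 0.1216]
ee_rot: [0.998, 0.058, 0.0, 0.0]
contact_force: [0.6, 0.2, 0.3]
grip_width: -0.0001
gripper_force: 0.0
```

send_rows:
  increments: [0, 0, 0.007, 0, 0, 0, 0, 0, 0, 0, 0, 0, 0, 0]

```text
time: 3.78
tcp_pos: [0.5457, 0.01, 0.1192]
ee_rot: [0.998, 0.058, 0.0, 0.0]
contact_force: [-0.1, -0.2, -0.7]
grip_width: -0.0002
gripper_force: 0.0
```

send_rows:
  increments: [0, 0, 0.005, 0, 0, 0, 0, 0, 0, 0, 0, 0, 0, 0]

```text
time: 4.03
tcp_pos: [0.5456, 0.01, 0.1176]
ee_rot: [0.998, 0.058, -0.0, -0.0]
contact_force: [-0.3, -0.5, -0.6]
grip_width: -0.0
gripper_force: 0.0
```

send_rows:
  increments: [0, 0, 0.005, 0, 0, 0, 0, 0, 0, 0, 0, 0, 0, 0]

```text
time: 4.28
tcp_pos: [0.5458, 0.01, 0.1163]
ee_rot: [0.998, 0.058, 0.0, 0.0]
contact_force: [1.0, 0.7, 1.7]
grip_width: 0.0001
gripper_force: 0.6
```

send_rows:
  increments: [0, 0, 0.005, 0, 0, 0, 0, 0, 0, 0, 0, 0, 0, 0]

```text
time: 4.53
tcp_pos: [0.5458, 0.01, 0.1148]
ee_rot: [0.998, 0.058, 0.0, 0.0]
contact_force: [-0.3, -0.2, 1.6]
grip_width: -0.0001
gripper_force: 0.9
```

send_rows:
  increments: [0, 0, 0, 0, 0, 0, 0]

```text
time: 4.65
tcp_pos: [0.5458, 0.01, 0.1148]
ee_rot: [0.998, 0.058, 0.0, 0.0]
contact_force: [0.5, 0.2, 1.3]
grip_width: 0.0002
gripper_force: 0.9
```

Key 1 first gave at TCP z ≈ 0.1165 and yielded at about 1.5 N, so it is up. On to key 2.

send_rows:
  increments: [0, 0, -0.05, 0, 0, 0, 0, 0.002, 0.117, 0, 0, 0, 0, 0, 0, 0.117, 0, 0, 0, 0, 0, 0, 0, 0, 0, 0, 0, 0, 0, 0, 0.03, 0, 0, 0, 0, 0, 0, 0.01, 0, 0, 0, 0, 0, 0, 0, 0, 0, 0, 0, 0, 0, 0, 0, 0, 0, 0]

```text
time: 5.65
tcp_pos: [0.5544, -0.0591, 0.1177]
ee_rot: [0.998, 0.059, -0.0, -0.0]
contact_force: [-0.1, -0.8, -0.4]
grip_width: -0.0004
gripper_force: 0.0
```

send_rows:
  increments: [0, 0, 0.005, 0, 0, 0, 0, 0, 0, 0, 0, 0, 0, 0]

```text
time: 5.9
tcp_pos: [0.5547, -0.0594, 0.1164]
ee_rot: [0.998, 0.058, 0.0, -0.0]
contact_force: [-0.5, 0.9, 1.0]
grip_width: -0.0002
gripper_force: 0.6
```

send_rows:
  increments: [0, 0, 0.005, 0, 0, 0, 0, 0, 0, 0, 0, 0, 0, 0]

```text
time: 6.15
tcp_pos: [0.5547, -0.0595, 0.1148]
ee_rot: [0.998, 0.058, 0.0, -0.0]
contact_force: [0.6, 1.5, 2.4]
grip_width: 0.0002
gripper_force: 0.9
```

send_rows:
  increments: [0, 0, 0, 0, 0, 0, 0]

```text
time: 6.28
tcp_pos: [0.5547, -0.0596, 0.1149]
ee_rot: [0.998, 0.058, 0.0, -0.0]
contact_force: [0.1, 1.6, 1.9]
grip_width: -0.0001
gripper_force: 0.9
```

Key 2 behaves the same way, so it is up too. On to key 3.

send_rows:
  increments: [0, 0, -0.05, 0, 0, 0, 0, 0, 0.117, 0, 0, 0, 0, 0, 0, 0.117, 0, 0, 0, 0, 0, 0, 0, 0, 0, 0, 0, 0, 0, 0, 0.03, 0, 0, 0, 0, 0, 0, 0.01, 0, 0, 0, 0, 0, 0, 0, 0, 0, 0, 0, 0, 0, 0, 0, 0, 0, 0]

```text
time: 7.28
tcp_pos: [0.5626, -0.1288, 0.1177]
ee_rot: [0.998, 0.059, -0.0, -0.0]
contact_force: [-1.0, 0.6, -0.3]
grip_width: 0.0004
gripper_force: 0.0
```

send_rows:
  increments: [0, 0, 0.005, 0, 0, 0, 0, 0, 0, 0, 0, 0, 0, 0]

```text
time: 7.52
tcp_pos: [0.5629, -0.1291, 0.1164]
ee_rot: [0.998, 0.058, 0.0, -0.0]
contact_force: [0.9, 0.3, 0.8]
grip_width: 0.0003
gripper_force: 0.6
```

send_rows:
  increments: [0, 0, 0.005, 0, 0, 0, 0, 0, 0, 0, 0, 0, 0, 0]

```text
time: 7.78
tcp_pos: [0.5629, -0.1292, 0.1148]
ee_rot: [0.998, 0.058, 0.0, -0.0]
contact_force: [0.9, 1.1, 1.2]
grip_width: 0.0005
gripper_force: 0.9
```

send_rows:
  increments: [0, 0, 0, 0, 0, 0, 0]

```text
time: 7.9
tcp_pos: [0.5629, -0.1293, 0.1149]
ee_rot: [0.998, 0.058, 0.0, -0.0]
contact_force: [0.4, 1.3, 1.6]
grip_width: -0.0002
gripper_force: 0.9
```

Key 3 is also up. On to key 4.

send_rows:
  increments: [0, 0, -0.05, 0, 0, 0, 0, 0, 0.117, 0, 0, 0, 0, 0, 0, 0.115, 0, 0, 0, 0, 0, 0, 0, 0, 0, 0, 0, 0, 0, 0, 0.03, 0, 0, 0, 0, 0, 0, 0.01, 0, 0, 0, 0, 0, 0, 0, 0, 0, 0, 0, 0, 0, 0, 0, 0, 0, 0]

```text
time: 8.9
tcp_pos: [0.5707, -0.198, 0.1177]
ee_rot: [0.998, 0.059, -0.0, -0.0]
contact_force: [0.5, 1.0, 0.5]
grip_width: -0.0005
gripper_force: 0.0
```

send_rows:
  increments: [0, 0, 0.01, 0, 0, 0, 0, 0, 0, 0, 0, 0, 0, 0]

```text
time: 9.15
tcp_pos: [0.5706, -0.1983, 0.1145]
ee_rot: [0.998, 0.058, -0.0, -0.0]
contact_force: [0.8, 0.0, -0.2]
grip_width: -0.0001
gripper_force: 0.0
```

send_rows:
  increments: [0, 0, 0, 0, 0, 0, 0]

```text
time: 9.28
tcp_pos: [0.5707, -0.1985, 0.1147]
ee_rot: [0.998, 0.058, -0.0, -0.0]
contact_force: [0.4, -0.2, -0.5]
grip_width: -0.0002
gripper_force: 0.0
```

There is no contact at the up height, so key 4 is the low one. I'll tap it gently.

send_rows:
  increments: [0, 0, 0.007, 0, 0, 0, 0, 0, 0, 0, 0, 0, 0, 0]

```text
time: 9.52
tcp_pos: [0.5706, -0.1985, 0.1124]
ee_rot: [0.998, 0.058, -0.0, -0.0]
contact_force: [-0.4, -0.4, 0.0]
grip_width: -0.0005
gripper_force: 0.0
```

send_rows:
  increments: [0, 0, 0.003, 0, 0, 0, 0, 0, 0, 0, 0, 0, 0, 0]

```text
time: 9.78
tcp_pos: [0.5707, -0.1985, 0.1121]
ee_rot: [0.998, 0.058, 0.0, 0.0]
contact_force: [-0.3, -0.0, 3.1]
grip_width: 0.0001
gripper_force: 1.4
```

The fingers stopped firmly at about 3 N, 5 mm below the other caps, so key 4 is latched. I'll lift off and pause.

send_rows:
  increments: [0, 0, -0.03, 0, 0, 0, 0, 0, 0, 0, 0, 0, 0, 0, 0, 0, 0, 0, 0, 0, 0, 0, 0, 0, 0, 0, 0, 0]

```text
time: 10.28
tcp_pos: [0.5706, -0.1984, 0.1205]
ee_rot: [0.998, 0.058, -0.0, -0.0]
contact_force: [0.3, 0.6, 0.6]
grip_width: 0.0
gripper_force: 0.0
```

```bash
python3 g.py; python3 -c "
from h import *
p,d=cams.read_camera('side');cv2.imwrite('pics/s2.png',cv2.resize(p[180:350,200:400,::-1],None,fx=3,fy=3))"
```

```text
10.275 [ 0.5706 -0.1984  0.1205] x [ 9.932e-01  1.165e-01 -3.000e-04] z [-3.e-04  2.e-04 -1.e+00] F [0.27 0.6  0.6 ] 4.609250430541761e-05
[ 1.000e-03 -6.969e-01  2.000e-04]
[ 2.000e-04 -4.648e-01  1.000e-04]
[ 4.000e-04 -2.315e-01  1.000e-04]
[ 0.0013 -0.0015 -0.    ]
```

View pics/s2.png

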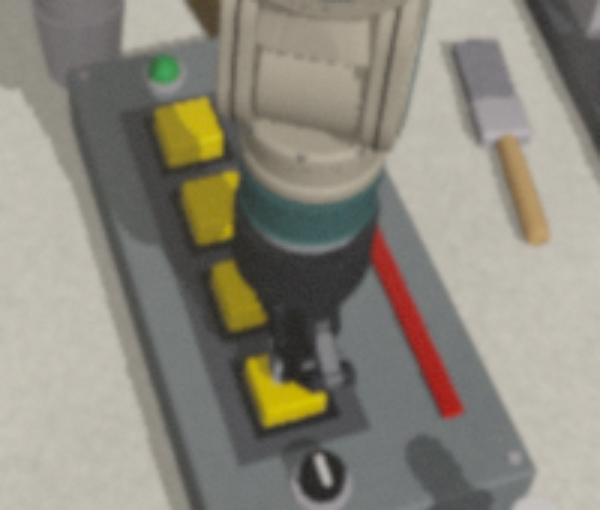

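The fingers hang clear above key 4 (crop (290,375)), still over the cap's middle. Now the slow press.

send_rows:
  increments: [0, 0, 0.02, 0, 0, 0, 0, 0, 0, 0.007, 0, 0, 0, 0, 0, 0, 0.005, 0, 0, 0, 0, 0, 0, 0.005, 0, 0, 0, 0, 0, 0, 0.005, 0, 0, 0, 0, 0, 0, 0.005, 0, 0, 0, 0, 0, 0, 0.005, 0, 0, 0, 0, 0, 0, 0, 0, 0, 0, 0]

```text
time: 11.32
tcp_pos: [0.5703, -0.1983, 0.1055]
ee_rot: [0.998, 0.058, -0.0, -0.0]
contact_force: [-2.2, 1.6, 4.9]
grip_width: -0.0001
gripper_force: 2.6
```

send_rows:
  increments: [0, 0, 0.004, 0, 0, 0, 0, 0, 0, 0, 0, 0, 0, 0]

```text
time: 11.58
tcp_pos: [0.5703, -0.1983, 0.1045]
ee_rot: [0.998, 0.058, -0.0, -0.0]
contact_force: [-3.4, 2.0, 6.3]
grip_width: 0.0001
gripper_force: 2.9
```

send_rows:
  increments: [0, 0, 0.004, 0, 0, 0, 0, 0, 0, 0, 0, 0, 0, 0]

```text
time: 11.82
tcp_pos: [0.5703, -0.1983, 0.1034]
ee_rot: [0.998, 0.058, -0.0, -0.0]
contact_force: [-3.7, 1.3, 6.4]
grip_width: -0.0003
gripper_force: 3.2
```

send_rows:
  increments: [0, 0, 0.003, 0, 0, 0, 0, 0, 0, 0, 0, 0, 0, 0]

```text
time: 12.08
tcp_pos: [0.5703, -0.1983, 0.103]
ee_rot: [0.998, 0.058, -0.0, -0.0]
contact_force: [-4.0, 1.3, 10.0]
grip_width: 0.0002
gripper_force: 4.6
```

The stop is reached: 10 N at TCP z 0.103. I'll release and lift clear.

send_rows:
  increments: [0, 0, -0.01, 0, 0, 0, 0, 0, 0, -0.02, 0, 0, 0, 0, 0, 0, -0.03, 0, 0, 0, 0, 0, 0, -0.1, 0, 0, 0, 0, 0, 0, -0.1, 0, 0, 0, 0, 0, 0, -0.1, 0, 0, 0, 0, -0.1, 0, 0, 0, 0, 0, 0, -0.15, 0, 0, 0, 0, 0, 0, -0.15, 0, 0, 0, 0, 0, 0, 0, 0, 0, 0, 0, 0, 0]

```text
time: 13.32
tcp_pos: [0.4491, -0.2122, 0.2095]
ee_rot: [0.998, 0.057, -0.001, -0.0]
contact_force: [0.6, 0.1, -0.1]
grip_width: 0.0002
gripper_force: 0.0
```

```bash
python3 -c "
from h import *
d0=np.load('side0.npy')
p,d=cams.read_camera('side');cv2.imwrite('pics/s3.png',cv2.resize(p[160:400,200:420,::-1],None,fx=2.4,fy=2.4))
for u,v in((262,220),(271,245),(282,273),(294,304)):
  f=lambda D:np.median(D[v-3:v+3,u-3:u+3])
  print(f(d0),f(d))"
```

```text
0.93839514 0.93875897
0.8941728 0.89569503
0.850476 0.8504157
0.81131107 0.80644625
```

View pics/s3.png

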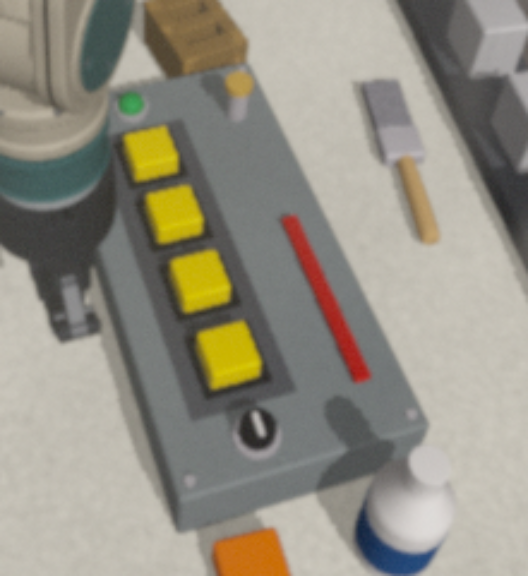

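All four caps stand level, with key 4 at crop (228,355) now about 5 mm nearer the camera. The arm is clear, and the pin, pencil, bottle, orange case and fibre block in view haven't moved.

```bash
python3 -c "
from rig import order
print(order.close_job())"
```

```text
the job is handed in; nothing more can be done
None
```

I tapped all four keys in order from the lamp and found the fourth one latched; I pressed it to its stop, it sprang up level with the others, and the job is handed in (no verdict came back).

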